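# Seat the insert ring in the router plate

### The job

Fit the red insert ring with the small hole into the router plate: with the fingertips, slide it along the table top until it drops over the rim into the round recess and lies flush all round. Only slide it, do not pick it up, and leave the ring with the wide hole, the bit block, the spanner and the wax tin where they are.

Things in the scene. Friction and masses are not known exactly. Their poses are not given: they have to be found in the camera images.
- router_top: fixed router-table top lying on two battens on the bench: a flat black-faced plywood board, 406 mm (its x) by 610 mm (its y), whose upper face is 64 mm above the bench; an aluminium insert plate, 235 mm (x) by 298 mm (y), is let into its middle, flush with it, so rings slide freely from board to plate. Origin: under the board's centre, at bench height; z up. A 19 mm wide, 10 mm deep mitre slot runs along y, 155 mm from the centre on the -x (robot) side
- recess (a point): centre of the round recess in the middle of the plate, at the height of its ledge (58 mm above the bench). The recess is 102 mm across and 6 mm deep; its floor is a ledge 9 mm wide, inside which an 84 mm hole goes through to the bench
- ring_small: the insert ring to fit: flat red metal ring, 98 mm outside, 6 mm thick, with a 30 mm hole, 0.08 to 0.15 kg, lying loose on the upper face to the left or right of the recess. Origin: centre of its underside; z up. It is as thick as the recess is deep, so its upper face ends flush with the plate
- ring_wide: the other insert ring, to be left alone: the same red ring, 98 mm outside and 6 mm thick, but with a 66 mm hole; it lies on the other side of the recess. Origin: centre of its underside
- bit_block: loose wooden block 45 (x) by 110 (y) by 22 mm with three router bits standing in it, 60 mm high in all, on the far part of the router top. Origin: centre of its underside
- spanner: loose flat steel spanner, 170 mm long, lying on the far part of the router top, along its own x. Origin: under its middle
- wax_tin: round yellow tin with an aluminium lid, 87 mm across and 42 mm high, standing on the bench to the left of the router top. Origin: centre of its underside
Mind the look-alikes: they are no part of the job. Leave any brown or purple look-alike of the ring_small alone.

How it is judged:
By the outcome, as a careful person would: the job done as asked, in the order asked, and still so for the second after the job is handed in, with the robot touching nothing.
It also fails if it takes over 35 s, if anything falls off the work surface, if the arm or the gripper's body presses on something with over 40 N, if the wrist force passes 120 N, or if a joint passes its speed limit or range.

### The arm

A 6-joint arm with a two-finger parallel gripper is mounted at the origin on the work surface. World frame = base frame: x ahead of the robot, y to its left, z up, the work surface at z = 0. Lengths are in m, angles in degrees, forces in N, time in s.
With the tool pointing down it reaches from about 0.375 to 0.9 m from the base axis. Payload 3.1 kg.
Tool frame: the origin (TCP) lies at the very end of the fingers, on their centre line; the grasp point (between the pads) lies 19 mm behind it; z points along the fingers, y is the direction in which the jaws open and shut (so a half turn about z gives the same grasp; the last joint's range is limited). The gripper opens to 87 mm and grips with 3 to 60 N. Pads are 19 mm wide; open, the fingers measure 117 mm over their backs; the gripper's body (75 mm by 190 mm) begins 51 mm behind the grasp point.
Start: joints at [-76.519, 30.224, 82.088, -0, 67.689, -10.227], TCP at [0.251, -0.572, 0.223] pointing down, gripper open.
Joint ranges: [-176.69, 176.69], [-43.24, 126.21], [12.49, 139.97], [-82, 262], [0, 151.66], [-163.58, 163.58]. Speed limits (degrees/s): [159.86, 159.86, 180, 180, 180, 180].

### API

Orientations are given as a 3x3 rotation matrix whose columns are the frame's x, y, z axes.
In Python, from rig import readout, capture, camera_model, bot, spot_in, regions_of gives the robot as it stands.
- The arm moves only by the tool send_rows, never from a script. Its argument "moves" is a list that holds one entry, the list of rows, each a list of 7 numbers: the turn, a rotation vector about the tool's x, y, z in degrees, then the shift along the tool's x, y, z in cm, then the opening, from -1 (shut) to 1 (fully open). A call has exactly 5 rows; each row shifts and turns the commanded pose from where the row before left it, along the tool's axes as they then stand; what a row does not reach is not made up. A row lasts 1/10 s, in which the tool goes at most 50 mm and 8.59 degrees, less where a joint would pass 70% of its speed; a pose out of reach is approached as far as the arm can. A call with a gripper value outside its range is refused whole. The fingers move at their own pace and stop on an object; the grip force is fixed at half the most. Time passes only in rows, so rows that do not move let the fingers close, or fill a call up. It gives the time, the measured TCP pose, the force and the opening at its end, in the units of the state.
- readout.read_state(): the state, without advancing time (a new reading comes with each control period).
- capture(name): name is "scene" or "top" or "wrist"; returns the picture (420x560x3 uint8, blue, green, red); there is no depth.
- camera_model(name): a dict with "camera_matrix" (3x3 intrinsics, pixels), "pose" (4x4, takes a point from camera to world coordinates). Camera axes: x right, y up, looking along -z (the intrinsics and any distortion apply to the point x, -y, -z); pixel columns grow to the right and rows downward; lengths in m; the calibration is good to about 2 mm. The wrist camera is an equidistant fisheye: a pixel r from the principal point sees the ray r / f radians off the axis. A picture is of the moment at which its call begins: read the wrist's pose just before it. camera_model takes no time and is no camera call; for the wrist camera it gives the pose at the moment of the call.
- bot.hand_in(): hands the job in, once; it reports no verdict.
Trained networks look in the newest picture that a camera, given by its name, has taken for a name from the list of things; names that differ only in an ending like _2 or _b are one class to them, and where a whole thing is asked for, a point or a joint stands for the part that bears it (a point fixed in the world has none). Each returns a list of dicts, best first, with "p" (0 to 1); they miss things now and then, are a little off and sometimes report something else, mostly with a low value. They report only what shows in the picture. A call takes as long as a camera call. They do not tell look-alikes from the thing itself.
- spot_in(camera, thing): "location" ([x, y, z] in m, in world coordinates, good to about 4 mm: the middle of the surface that is visible of it).
- regions_of(camera, thing): "mask" (420x560 bool, what is visible of it).
The state is a dict: "time_s": time; "joint_positions": joint angles; "qvel": joint speeds; "tau": joint torques, N m; "position": TCP position; "tcp_rot": TCP orientation; "force": force on the tool from outside, world axes, zero at the start; "moment": the same for the moment, N m; "opening": opening from 0.0 (shut) to 1.0 (fully open).
Only numpy, scipy, OpenCV 4.12 (cv2) and the standard library are available. Lean on these libraries where they do the work, as an engineer would, in place of code of your own. Each camera call takes 0.05 s, during which the arm holds its last target. There are 200 camera calls.

## Working session

There is one attempt and no reset: what is moved stays moved. The work goes in short steps, Python scripts to look and compute and a tool call to move; the robot and the scene stay as the last step left them, time stands still between calls to the robot, and variables do not carry over. Pictures are saved under pics/ and viewed, about 8 in all and at most 12, crops included, and the job is handed in when it is done.

Besides the shell and the picture viewer there is one more tool, called as a command line: name --argument value ..., lists and objects as JSON in quotes. send_rows: Moves the arm, as the interface text tells. Its arguments: {"type":"object","properties":{"moves":{"type":"array","items":{"type":"array","items":{"type":"array","items":{"type":"number"}}}}},"required":["moves"]}

```bash
mkdir -p pics; ls
python3 - <<'E'
from rig import *
import cv2,numpy as np
for c in ["top","scene"]:
    im=capture(c); cv2.imwrite(f"pics/{c}0.png",im)
    m=camera_model(c); print(c,np.round(m["camera_matrix"],1).tolist(),np.round(m["pose"],4).tolist(),[k for k in m])
for t in ["ring_small","ring_wide","router_top","bit_block","spanner","wax_tin"]:
    r=spot_in("top",t); print(t,[(np.round(a["location"],4).tolist(),round(a["p"],2)) for a in r[:4]])
s=readout.read_state();print(s["time_s"],s["position"],np.round(s["tcp_rot"],3).tolist(),s["opening"])
E
```

```text
pics
top [[384.5, 0.0, 282.0], [0.0, 384.5, 213.2], [0.0, 0.0, 1.0]] [[-0.0039, 0.9875, -0.1574, 0.4832], [-0.9999, -0.0019, 0.0133, 0.2066], [0.0128, 0.1574, 0.9874, 1.0954], [0.0, 0.0, 0.0, 1.0]] ['camera_matrix', 'pose']
scene [[410.5, 0.0, 278.6], [0.0, 410.5, 208.1], [0.0, 0.0, 1.0]] [[-0.7589, -0.4571, 0.4638, 1.0663], [0.6508, -0.5546, 0.5184, 0.6836], [0.0203, 0.6953, 0.7184, 0.7547], [0.0, 0.0, 0.0, 1.0]] ['camera_matrix', 'pose']
ring_small [([0.4145, 0.3888, 0.0038], 0.82), ([0.5265, 0.1095, 0.0664], 0.72), ([0.8402, 0.0274, 0.0085], 0.71), ([0.4531, 0.5369, 0.0458], 0.2)]
ring_wide [([0.5755, -0.1244, 0.068], 0.93)]
router_top [([0.5173, -0.0127, 0.063], 0.9)]
bit_block [([0.7065, 0.1295, 0.0852], 0.94)]
spanner [([0.7263, -0.1173, 0.071], 0.71)]
wax_tin [([0.4529, 0.5379, 0.0426], 0.82)]
0.4 [ 0.2512973  -0.57213778  0.22240607] [[0.916, 0.402, -0.0], [0.402, -0.916, 0.0], [0.0, -0.0, -1.0]] 1.0035200254037373
```

View pics/top0.png

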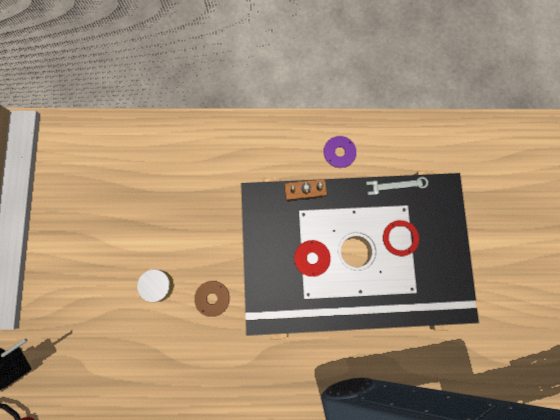

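Candidates: red small-hole ring at (312,258) fits (red, 30 mm hole, on the plate left of the recess). Red wide-hole ring (401,238), brown ring (212,298) and purple ring (340,152) do not fit. The recess is at about (356,251). I'll confirm in a rectified crop and measure.

```bash
cat > h.py <<'E'
from rig import *
import cv2,numpy as np
def project(cam,P,m=None):
    m=m or camera_model(cam); T=np.linalg.inv(m["pose"]); K=m["camera_matrix"]
    p=np.asarray(P)@T[:3,:3].T+T[:3,3]; p=p*[1,-1,-1]
    if cam=="wrist":
        r=np.linalg.norm(p[...,:2],axis=-1); th=np.arctan2(r,p[...,2]); s=th/np.maximum(r,1e-9)
        n=p[...,:2]*s[...,None]
    else: n=p[...,:2]/p[...,2:]
    return n*[K[0][0],K[1][1]]+[K[0][2],K[1][2]]
def rect(im,cam,c,half,z,ppm,m=None):
    # image: right = -y world, up = +x ; ppm pixels per metre
    n=int(2*half*ppm); i,j=np.mgrid[:n,:n]
    P=np.stack([c[0]+half-i/ppm,c[1]+half-j/ppm,np.full(i.shape,z)],-1)
    uv=project(cam,P,m).astype(np.float32)
    return cv2.remap(im,uv[...,0],uv[...,1],cv2.INTER_CUBIC)
def r2w(u,v,c,half,ppm): return c[0]+half-v/ppm, c[1]+half-u/ppm
def red(im):
    h=cv2.cvtColor(im,cv2.COLOR_BGR2HSV)
    return (((h[...,0]<8)|(h[...,0]>172))&(h[...,1]>150)&(h[...,2]>60)).astype(np.uint8)
def reds(R,c,half,ppm):
    out=[]
    for k in cv2.findContours(red(R),cv2.RETR_EXTERNAL,cv2.CHAIN_APPROX_NONE)[0]:
        if cv2.contourArea(k)>(.06*ppm)**2*.7:
            e=cv2.fitEllipse(cv2.convexHull(k)); out.append((np.round(r2w(*e[0],c,half,ppm),4).tolist(),np.round(np.array(e[1])/ppm*1e3,1).tolist()))
    return out
E
python3 - <<'E'
from h import *
im=cv2.imread("pics/top0.png"); c=(.54,0); 
print(reds(rect(im,"top",c,.19,.07,2000),c,.19,2000))
cv2.imwrite("pics/r0.png",rect(im,"top",(.54,.03),.15,.064,2000))
E
```

```text
[([0.5267, 0.1143], [94.0, 95.6]), ([0.5798, -0.126], [94.1, 97.9])]
```

View pics/r0.png

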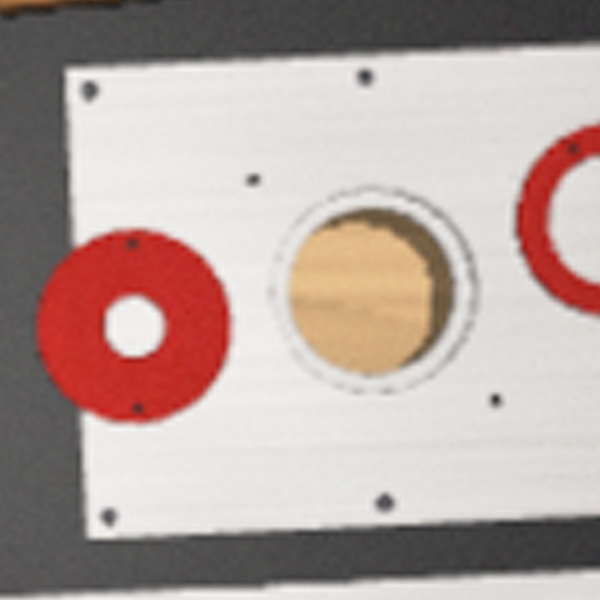

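Rectified crop: the red ring with the small hole is at (133,326), and the recess rim is centred at about (374,291). That is world (0.5445,-0.007), with the ring at (0.527,0.114). Push direction is about -81.7°. I'll cross over high, then turn.

send_rows --moves '[[[0,0,0,2.75,-3.0,0,0.15],[0,0,0,2.75,-3.0,0,0.15],[0,0,0,2.75,-3.0,0,0.15],[0,0,0,2.75,-3.0,0,0.15],[0,0,0,2.75,-3.0,0,0.15]]]'

```text
time_s: 0.9
position: [0.3172, -0.3782, 0.2227]
tcp_rot: [[0.916, 0.402, 0.0], [0.402, -0.916, -0.0], [0.0, 0.0, -1.0]]
force: [1.0, -0.1, 0.5]
opening: 0.64
```

send_rows --moves '[[[0,0,0,2.75,-3.0,0,0.15],[0,0,0,2.75,-3.0,0,0.15],[0,0,0,2.75,-3.0,0,0.15],[0,0,0,2.75,-3.0,0,0.15],[0,0,0,2.75,-3.0,0,0.15]]]'

```text
time_s: 1.4
position: [0.3829, -0.1856, 0.2229]
tcp_rot: [[0.916, 0.402, 0.001], [0.402, -0.916, -0.001], [0.001, 0.001, -1.0]]
force: [0.5, -0.6, 0.6]
opening: 0.577
```

send_rows --moves '[[[0,0,0,2.75,-3.0,0,0.15],[0,0,0,2.75,-3.0,0,0.15],[0,0,0,2.75,-3.0,0,0.15],[0,0,0,2.75,-3.0,0,0.15],[0,0,0,2.75,-3.0,0,0.15]]]'

```text
time_s: 1.9
position: [0.4486, 0.0073, 0.2229]
tcp_rot: [[0.916, 0.402, 0.001], [0.402, -0.916, -0.0], [0.001, 0.001, -1.0]]
force: [1.0, -0.1, 0.2]
opening: 0.57
```

send_rows --moves '[[[0,0,0,2.75,-3.0,0,0.15],[0,0,0,2.75,-3.0,0,0.15],[0,0,0,2.75,-3.0,0,0.15],[0,0,0,2.75,-3.0,0,0.15],[0,0,0,2.75,-3.0,0,0.15]]]'

```text
time_s: 2.4
position: [0.514, 0.2001, 0.2227]
tcp_rot: [[0.915, 0.402, 0.001], [0.402, -0.915, -0.0], [0.0, 0.0, -1.0]]
force: [0.2, -0.3, 0.0]
opening: 0.572
```

send_rows --moves '[[[0,0,-8,0,0,0,0.15],[0,0,-8,0,0,0,0.15],[0,0,-8,0,0,0,0.15],[0,0,-8,0,0,0,0.15],[0,0,-8,0,0,0,0.15]]]'

```text
time_s: 2.9
position: [0.5137, 0.1984, 0.2226]
tcp_rot: [[0.438, 0.899, 0.0], [0.899, -0.438, 0.0], [0.0, 0.0, -1.0]]
force: [-0.2, 0.8, 0.2]
opening: 0.575
```

send_rows --moves '[[[0,0,-8,0,0,0,0.15],[0,0,-8,0,0,0,0.15],[0,0,-8,0,0,0,0.15],[0,0,-8,0,0,0,0.15],[0,0,-2.6,0,0,0,0.15]]]'

```text
time_s: 3.4
position: [0.5137, 0.1983, 0.2226]
tcp_rot: [[-0.148, 0.989, 0.0], [0.989, 0.148, 0.0], [-0.0, 0.0, -1.0]]
force: [0.4, -0.1, -0.1]
opening: 0.574
```

Run:
```python
from h import *
s=readout.read_state();print(s["time_s"],s["position"],np.round(s["tcp_rot"],4).tolist(),s["opening"])
m=camera_model("wrist"); im=capture("wrist"); print(np.round(m["pose"],3).tolist(),np.round(m["camera_matrix"],1).tolist())
c=(.54,.05)
print(reds(rect(im,"wrist",c,.15,.07,2000,m),c,.15,2000))
R=rect(im,"wrist",c,.15,.064,2000,m)
cv2.imwrite("pics/w0.png",np.vstack([R[:, :],])) ; cv2.imwrite("pics/w0raw.png",im)
```

```text
3.4 [0.51366801 0.19831758 0.22263697] [[-0.148, 0.989, 0.0002], [0.989, 0.148, 0.0], [-0.0, 0.0002, -1.0]] 0.5739348223874139
[[0.989, -0.143, -0.043, 0.503], [0.149, 0.946, 0.288, 0.277], [-0.0, -0.292, 0.957, 0.384], [0.0, 0.0, 0.0, 1.0]] [[325.2, 0.0, 284.7], [0.0, 325.2, 210.2], [0.0, 0.0, 1.0]]
[([0.5259, 0.1182], [88.9, 97.3])]
```

View pics/w0.png

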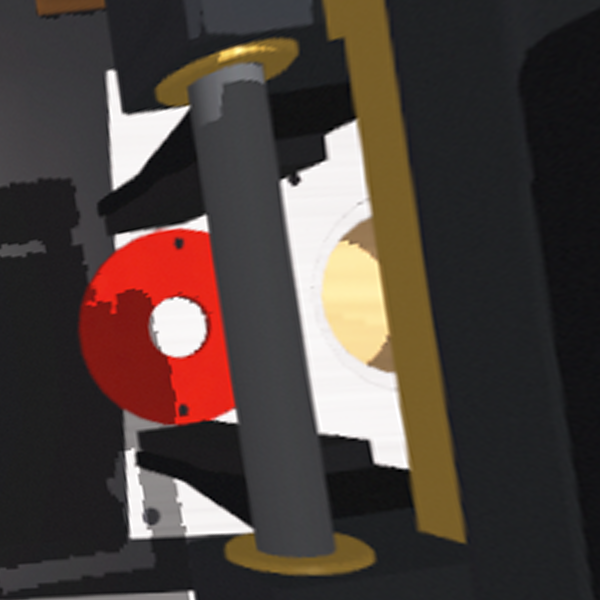

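The wrist view is obstructed by the gripper (ring hole at (179,327), recess partly hidden near (395,290)), but it agrees with the top camera to about 2 mm. I'll descend behind the ring.

send_rows --moves '[[[0,0,0,0,0,4,0.15],[0,0,0,0,0,4,0.15],[0,0,0,0,0,4,0.15],[0,0,0,0,0,3,0.15],[0,0,0,0,0,0,0.15]]]'

```text
time_s: 3.95
position: [0.5105, 0.1977, 0.0689]
tcp_rot: [[-0.144, 0.99, -0.009], [0.99, 0.144, -0.002], [-0.0, -0.009, -1.0]]
force: [-1.3, -0.2, -0.4]
opening: 0.574
```

send_rows --moves '[[[0,0,0,0,0,0.4,0.15],[0,0,0,0,0,0.2,0.15],[0,0,0,0,0,0,0.15],[0,0,0,0,0,0,0.15],[0,0,0,0,0,0,0.15]]]'

```text
time_s: 4.45
position: [0.5142, 0.1984, 0.0676]
tcp_rot: [[-0.144, 0.99, 0.002], [0.99, 0.144, 0.0], [0.0, 0.002, -1.0]]
force: [0.2, -0.4, 0.4]
opening: 0.574
```

send_rows --moves '[[[0,0,0,0,0,0.2,0.15],[0,0,0,-1,0,0,0.15],[0,0,0,-1,0,0,0.15],[0,0,0,-0.5,0,0,0.15],[0,0,0,-0.5,0,0,0.15]]]'

```text
time_s: 4.95
position: [0.5182, 0.1677, 0.0645]
tcp_rot: [[-0.143, 0.99, -0.0], [0.99, 0.143, 0.0], [0.0, -0.0, -1.0]]
force: [-0.3, -0.4, -0.0]
opening: 0.578
```

send_rows --moves '[[[0,0,0,-0.5,0,0,0.15],[0,0,0,-0.5,0,0,0.15],[0,0,0,-0.7,0,0,0.15],[0,0,0,-0.7,0,0,0.15],[0,0,0,-0.7,0,0,0.15]]]'

```text
time_s: 5.45
position: [0.5225, 0.1374, 0.0645]
tcp_rot: [[-0.145, 0.989, -0.0], [0.989, 0.145, -0.0], [-0.0, -0.0, -1.0]]
force: [0.4, 0.6, -0.0]
opening: 0.573
```

send_rows --moves '[[[0,0,0,-0.7,0,0,0.15],[0,0,0,-0.7,0,0,0.15],[0,0,0,-0.7,0,0,0.15],[0,0,0,-0.7,0,0,0.15],[0,0,0,-0.7,0,0,0.15]]]'

```text
time_s: 5.95
position: [0.5276, 0.1027, 0.0646]
tcp_rot: [[-0.145, 0.99, 0.0], [0.99, 0.145, 0.0], [-0.0, 0.0, -1.0]]
force: [0.7, 1.0, -0.1]
opening: 0.574
```

Run:
```python
from h import *
s=readout.read_state();print(s["time_s"],s["position"],np.round(s["tcp_rot"],4).tolist(),s["force"])
im=capture("top"); c=(.54,.03)
print(reds(rect(im,"top",c,.15,.07,2000),c,.15,2000))
cv2.imwrite("pics/r1.png",rect(im,"top",c,.15,.064,2000))
```

```text
5.95 [0.52762019 0.10271591 0.06456551] [[-0.1445, 0.9895, 0.0], [0.9895, 0.1445, 0.0], [-0.0, 0.0, -1.0]] [ 0.74076892  0.95106271 -0.07281062]
[]
```

View pics/r1.png

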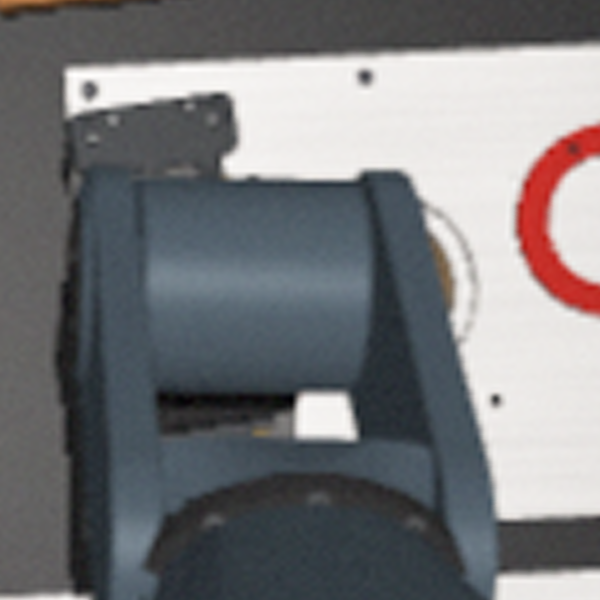

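The top view is blocked by the arm. I'll check with the scene and wrist cameras instead.

Run:
```python
from h import *
c=(.54,.03); out=[]
for cam in ["scene","wrist"]:
    m=camera_model(cam); im=capture(cam)
    R=rect(im,cam,c,.13,.070,1500,m); print(cam,reds(R,c,.13,1500)); out.append(R)
cv2.imwrite("pics/r2.png",np.hstack(out))
```

```text
scene []
wrist []
```

View pics/r2.png

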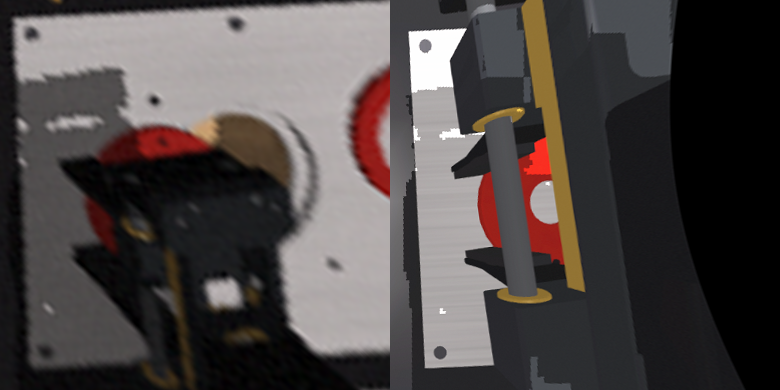

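The wrist view shows the ring nestled between the two fingertips, hole at (548,201) or world (0.536,0.054). Offset from the TCP is about 50 mm, as planned. About 61 mm remain.

send_rows --moves '[[[0,0,0,-0.7,0,-0.07,0.15],[0,0,0,-0.7,0.05,0,0.15],[0,0,0,-0.7,0.05,0,0.15],[0,0,0,-0.7,0,0,0.15],[0,0,0,-0.7,0,0,0.15]]]'

```text
time_s: 6.6
position: [0.5337, 0.0681, 0.0652]
tcp_rot: [[-0.144, 0.99, 0.0], [0.99, 0.144, 0.0], [0.0, 0.0, -1.0]]
force: [-0.2, 1.0, 1.0]
opening: 0.574
```

send_rows --moves '[[[0,0,0,-0.4,0,0,0.15],[0,0,0,-0.4,0,0,0.15],[0,0,0,-0.4,0,0,0.15],[0,0,0,-0.4,0,0,0.15],[0,0,0,-0.2,0,0,0.15]]]'

```text
time_s: 7.1
position: [0.5363, 0.0507, 0.0653]
tcp_rot: [[-0.144, 0.99, 0.0], [0.99, 0.144, -0.0], [-0.0, 0.0, -1.0]]
force: [0.1, 1.2, 0.5]
opening: 0.573
```

Run:
```python
from h import *
s=readout.read_state();print(s["time_s"],s["position"],s["force"])
c=(.54,.03); out=[]
for cam in ["scene","wrist"]:
    m=camera_model(cam); im=capture(cam)
    out.append(rect(im,cam,c,.13,.070,1500,m))
cv2.imwrite("pics/r3.png",np.hstack(out))
```

```text
7.1 [0.53630621 0.050722   0.06531164] [0.06756926 1.15461326 0.48022575]
```

View pics/r3.png

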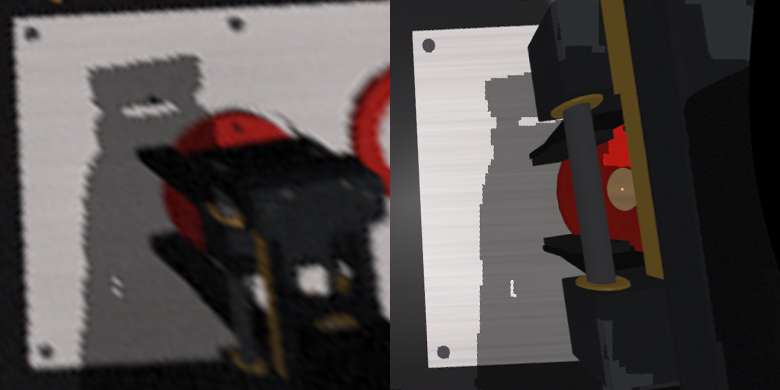

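Ring at about y=0.002, still on top with roughly 8 mm to go. I'll creep.

send_rows --moves '[[[0,0,0,-0.2,0,0,0.15],[0,0,0,-0.2,0,0,0.15],[0,0,0,-0.2,0,0,0.15],[0,0,0,0,0,0,0.15],[0,0,0,0,0,0,0.15]]]'

```text
time_s: 7.7
position: [0.5371, 0.0449, 0.0653]
tcp_rot: [[-0.145, 0.99, 0.0], [0.99, 0.145, -0.0], [-0.0, 0.0, -1.0]]
force: [0.4, 0.0, 0.3]
opening: 0.575
```

Run:
```python
from h import *
s=readout.read_state();print(s["time_s"],s["position"],s["force"])
c=(.54,0); out=[]
for cam in ["scene","wrist"]:
    m=camera_model(cam); im=capture(cam)
    out.append(rect(im,cam,c,.08,.070,2400,m))
cv2.imwrite("pics/r4.png",np.hstack(out))
```

```text
7.7 [0.5370675  0.04492561 0.0652688 ] [0.41591767 0.03362353 0.27004373]
```

View pics/r4.png

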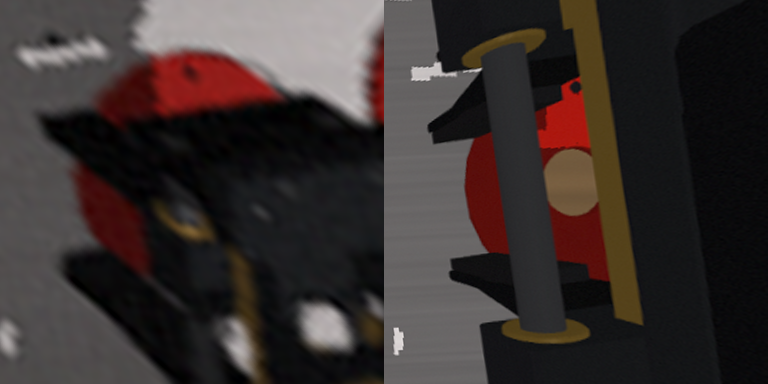

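send_rows --moves '[[[0,0,0,-0.1,0,0,0.15],[0,0,0,-0.1,0,0,0.15],[0,0,0,0,0,0,0.15],[0,0,0,0,0,0,0.15],[0,0,0,0,0,0,0.15]]]'

```text
time_s: 8.3
position: [0.5373, 0.0431, 0.0653]
tcp_rot: [[-0.145, 0.99, 0.0], [0.99, 0.145, -0.0], [-0.0, 0.0, -1.0]]
force: [-0.2, -0.3, 0.2]
opening: 0.575
```

send_rows --moves '[[[0,0,0,-0.1,0,0,0.15],[0,0,0,-0.1,0,0,0.15],[0,0,0,0,0,0,0.15],[0,0,0,0,0,0,0.15],[0,0,0,0,0,0,0.15]]]'

```text
time_s: 8.8
position: [0.5376, 0.0411, 0.0652]
tcp_rot: [[-0.144, 0.99, -0.0], [0.99, 0.144, 0.0], [0.0, -0.0, -1.0]]
force: [-0.4, -0.4, -0.0]
opening: 0.572
```

No contact force over the last 4 mm, so the ring has probably dropped. I'll back off, lift and look.

send_rows --moves '[[[0,0,0,1,0,0,0.15],[0,0,0,2,0,0,0.15],[0,0,0,2,0,-2,0.15],[0,0,0,4,0,-3,0.15],[0,0,0,4,0,-3,0.15]]]'

```text
time_s: 9.3
position: [0.5179, 0.1711, 0.1457]
tcp_rot: [[-0.143, 0.99, -0.002], [0.99, 0.143, 0.0], [0.0, -0.002, -1.0]]
force: [0.2, 0.2, -0.4]
opening: 0.575
```

send_rows --moves '[[[0,0,0,4,0,-2,0.15],[0,0,0,4,0,-2,0.15],[0,0,0,4,0,0,0.15],[0,0,0,3,0,0,0.15],[0,0,0,0,0,0,0.15]]]'

```text
time_s: 9.8
position: [0.4956, 0.3224, 0.1855]
tcp_rot: [[-0.15, 0.989, 0.001], [0.989, 0.15, 0.002], [0.002, 0.001, -1.0]]
force: [-0.6, -1.1, 0.9]
opening: 0.575
```

Run:
```python
from h import *
s=readout.read_state();print(s["time_s"],s["position"],s["force"])
c=(.54,0); out=[]
for cam in ["top","scene"]:
    im=capture(cam); 
    for z in (.064,.07): print(cam,z,reds(rect(im,cam,(.54,-.04),.15,z,2000),(.54,-.04),.15,2000))
    out.append(rect(im,cam,c,.08,.064,2400))
cv2.imwrite("pics/r5.png",np.hstack(out))
for t in ["bit_block","spanner","wax_tin"]:
    capture("top"); print(t,[(np.round(a["location"],4).tolist(),round(a["p"],2)) for a in spot_in("top",t)[:1]])
```

```text
9.8 [0.49563544 0.32241739 0.18554687] [-0.57148111 -1.13726552  0.91350973]
top 0.064 [([0.5456, -0.0049], [93.9, 95.2]), ([0.5804, -0.1279], [94.7, 98.2])]
top 0.07 [([0.5453, -0.0036], [93.4, 94.5]), ([0.5799, -0.126], [94.1, 97.7])]
scene 0.064 [([0.545, -0.0056], [95.2, 96.8]), ([0.576, -0.1324], [97.1, 104.3])]
scene 0.07 [([0.5495, 0.0003], [94.2, 96.1]), ([0.5803, -0.1254], [96.3, 103.4])]
bit_block [([0.7082, 0.1343, 0.0861], 0.67)]
spanner [([0.7244, -0.118, 0.0714], 0.61)]
wax_tin [([0.4522, 0.544, 0.0439], 0.58)]
```

View pics/r5.png

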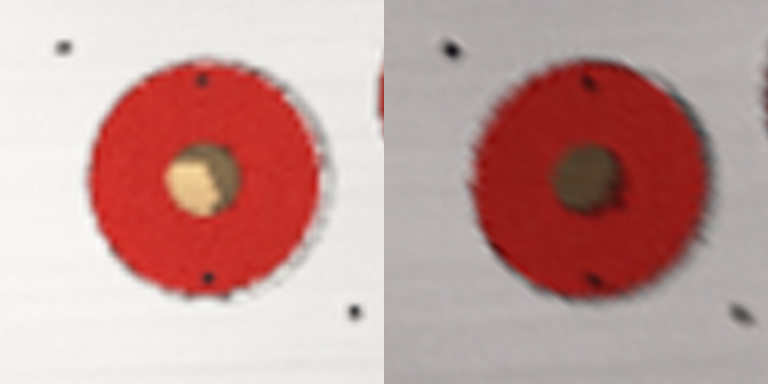

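Both views show the red ring inside the recess, centred at (205,178) and (590,180), with an even thin gap on the right. The two cameras agree on its outline only for an upper face at z = 64 mm (flush). For the untouched wide ring they agree at 70 mm, so the method checks out.

```bash
python3 -c "
from rig import bot
print(bot.hand_in())"
```

```text
the job is handed in; nothing more can be done
None
```

The red ring with the small hole is in the recess and lies flush, and I have handed the job in. I slid it about 12 cm along the plate with two half-open fingertips behind its rim. It took about 10 s of the 35 s, and the forces I read stayed under about 1.5 N.

**Flush and seated:**
- The top and scene cameras agree on the ring's centre to within 1 mm, at (0.545, -0.005), only if its upper face is at 64 mm, which is plate height.
- The fingertips passed over its trailing edge at 65 mm without touching it, so that edge is not caught on the rim.
- The ring sits about 2 mm off-centre in the recess, within the 4 mm of play.

**Other things:**
- The ring with the wide hole did not move (0.580, -0.126 before and after).
- The networks put the bit block and spanner within 5 mm of where they were, and the wax tin within 6 mm. That is about their accuracy, and the arm stayed clear of all three.
- I did not measure the brown and purple look-alikes again, but the arm never went near them.

**Checks that failed:** During the push, the arm blocked the top camera and the gripper hid part of the wrist and scene views. I could only confirm the drop after backing off.

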